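# Clamp the glued watch under the swing strap

### The job

The glass of the watch in the small blue clamp fixture has just been glued and must be held while it sets. Push the aluminium strap round with the outside of a finger until it stops against its pin, over the watch; then push the red cam lever all the way down with the fingertips so that the pad presses on the watch. Do not pinch or lift anything, do not push the lever before the strap is over, do not touch the watch, and leave the tin, the eyeglass and the dust blower where they stand.

Things in the scene. Friction and masses are not known exactly. Their poses are not given: they have to be found in the camera images.
- clamp_fixture: Clamp fixture fixed to the bench: blue plate 84 (x) x 150 (y) x 12 high mm, from y = -70 to +80. Origin at bench level. At yaw 0 its x points away from the robot, y to the left. On it: brass nest ring (47 diameter, 5 high) at (0, -20) with the watch, the strap's pillar at (0, +40), a steel stop pin (9 diameter, top 44 above the bench) at (16, -51). Place and yaw vary.
- pivot (a point): The vertical pivot axis of the strap, at the level of the base plate's top (12 mm above the bench). Axes as the fixture's.
- nest (a point): Centre of the nest ring, on the plate's top (12 mm above the bench), where the watch lies.
- strap_swing (a joint): Swing of strap and lever about the pivot, rad. 0: strap over the watch, against the pin, pointing along the fixture's -y. Grows as it opens, clockwise seen from above (1.57: strap points along the fixture's -x, roughly to the robot); at most 1.75, starts at 0.8 to 1.6. Push it counter-clockwise to close; light friction (about 1 N at strap_push), stays where it is left.
- strap: Aluminium bar 22 wide, 14 thick, underside 32 and top 46 mm above the bench with the lever up, reaching 85 mm from the pivot; sprung black pad (18 diameter) beneath, 60 mm from the pivot; the watch's top is at 21 mm. Drops 3.5 mm as the lever goes down. Origin on the pivot axis at bench level; the strap runs along its own -y; its +x side meets the pin, push on the -x side.
- strap_push (a point): A point in the middle of the strap's width and thickness, 65 mm from the pivot and 39 mm above the bench. Good place to push on the side (11 mm beside it). Axes as the strap's.
- cam_lever (a joint): Cam lever, rad. 0: raised, 30 degrees above level. It grows as the lever is pushed down; 0.84: fully down, 18 degrees below level, where it meets its end stop. Stiff (about 2 to 5 N on its outer half) and stays where it is left. Starts at 0 to 0.1.
- lever_hinge (a point): The lever's level hinge axis, straight above the pivot, 58 mm above the bench. The lever reaches 82 mm outwards from here, away from the strap (along the fixture's +y when the strap is over the watch).
- lever_end (a point): Middle of the lever near its outer end, 80 mm from its hinge. The lever is a bar 18 wide and 11 thick, its outer half red; the end stands 98 mm above the bench when raised and 33 mm when fully down.
- watch: Loose watch head, dial up, a steel disc 32 diameter x 9 high in the brass nest ring. Origin at the centre of its underside.
- tin_a: Round whitish parts tin, dark inside its rim, 49 diameter x 18 high, origin at the centre of its underside. To be left alone.
- loupe_1: Black watchmaker's eyeglass, 34 diameter x 28 high, origin at the centre of its underside. To be left alone.
- dust_blower: Red rubber dust blower with a black nozzle, standing, 51 diameter x 88 high, origin at the centre of its underside. To be left alone.

How it is judged (in metres and radians):
On the way, in this order (a step that is already met when the one before it is completed fails the run):
1. the strap is over the watch against its stop, the lever still up (value of joint strap_swing below 0.06 rad and value of joint cam_lever below 0.25 rad), for 0.2 s.
2. the cam lever is fully down (value of joint cam_lever above 0.74 rad), for 0.2 s.
At the end, for the whole second after the job is handed in: The strap is within 0.06 rad of its stop, the lever is down (past 0.74 of its 0.84 rad), the pad presses on the watch with more than 1 N, and the watch lies still in its nest (within 4 mm of its centre, not raised) (value of joint strap_swing below 0.06 rad and value of joint cam_lever above 0.74 rad and contact force between strap and watch above 1 N and horizontal distance between watch and nest below 0.004 m and z of watch in the frame of nest below 0.003 m and linear speed of watch below 0.02 m/s); the robot touches nothing.
It fails at once if the lever is pushed down (past 0.35 rad) while the strap is not over the watch (value of joint cam_lever above 0.35 rad and value of joint strap_swing above 0.12 rad).
It fails at once if the strap or the lever is pinched between the fingers ((contact force between the fingers and strap_c0 above 0.7 N and contact force between the fingers and strap_c1 above 0.7 N) or (contact force between the fingers and cam_lever_c0 above 0.7 N and contact force between the fingers and cam_lever_c1 above 0.7 N)).
It fails at once if the watch is touched by the robot (contact force between any of the fingers, the arm and watch above 0.5 N).
It fails at once if the watch is lifted or pushed out of its nest (horizontal distance between watch and nest above 0.008 m or z of watch in the frame of nest above 0.006 m).
It fails at once if the tin, the eyeglass or the dust blower is moved by more than 15 mm (distance of any of tin_a, loupe_1, dust_blower from where it was at the start of the episode above 0.015 m).
It also fails if it takes over 48 s, if anything falls off the work surface, if the arm or the gripper's body presses on something with over 40 N, if the wrist force passes 120 N, or if a joint passes its speed limit or range.

### The arm

A 7-joint arm with a two-finger parallel gripper is mounted at the origin on a cart in front of the work surface, level with it; the furniture and walls round the work are solid. World frame = base frame: x ahead of the robot, y to its left, z up, the work surface at z = 0. Lengths are in m, angles in degrees, forces in N, time in s.
With the tool pointing down it reaches from about 0.375 to 0.925 m from the base axis. Payload 3.1 kg.
Tool frame: the origin (TCP) lies between the finger pads; the fingertips stand 25 mm ahead of it and the grasp point (between the pads) lies 6 mm ahead of it; z points along the fingers, y is the line along which they close (so a half turn about z gives the same grasp; the last joint's range is limited). The gripper opens to 85 mm and grips with 20 to 120 N. Pads are 22 mm wide; open, the fingers measure 114 mm over their backs; the gripper's body (76 mm by 85 mm) begins 54 mm behind the grasp point. The pads swing forward as they close: fully open they stand 13 mm farther back than shut.
Start: joints at [60.802, 21.939, 2.515, 91.553, -1.026, 66.532, -2.859], TCP at [0.26, -0.596, 0.256] pointing down, gripper open.
Joint ranges: [-149.38, 149.38], [-23.57, 123.04], [-84.95, 90], [0, 143.3], [-89.99, 269.99], [3.08, 112.72], [-163.45, 163.45]. Speed limits (degrees/s): [159.86, 159.86, 180, 180, 180, 180, 180].

### API

Orientations are given as a 3x3 rotation matrix whose columns are the frame's x, y, z axes.
In Python, from plant import bot gives the robot as it stands.
- The arm moves only by the shell command python3 -m crank 'ROWS' [FORCE]. ROWS is JSON, one flat list of numbers, 7 for each row, row after row: the shift along the tool's x, y, z in cm, then the turn, a rotation vector about the tool's x, y, z in degrees, then the gripper command: -1 is shut, 1 is fully open, values between are in proportion. A call has 1 to 12 rows; each row shifts and turns the commanded pose from where the row before left it, along the tool's axes as they then stand; what a row does not reach is not made up. A row lasts 1/12 s, in which the tool goes at most 41.7 mm and 7.16 degrees, less where a joint would pass 70% of its speed; a pose out of reach is approached as far as the arm can. A call with a gripper value outside its range is refused whole. The fingers move at their own pace and stop on an object; FORCE is the grip in N (left out, the last holds). Time passes only in rows, so rows that do not move let the fingers close. It gives the time, the measured TCP pose, the force and the opening at its end, in the units of the state.
- bot.sense(): the state, without advancing time (a new reading comes with each control period).
- bot.capture(name): name is "scene" or "top"; returns a dict with "image" (384x512x3 uint8, blue, green, red), "range_z" (384x512 float32, m along the optical axis (not along the pixel's ray), 0 where there is no reading), "camera_matrix" (3x3 intrinsics, pixels), "extrinsics" (4x4, takes a point from camera to world coordinates). Camera axes: x right, y up, looking along -z (the intrinsics and any distortion apply to the point x, -y, -z); pixel columns grow to the right and rows downward; lengths in m; the calibration is good to about 2 mm. A picture is of the moment at which its call begins.
- bot.close_job(): hands the job in, once; it reports no verdict.
The state is a dict: "clock": time; "qpos": joint angles; "qd": joint speeds; "joint_torque": joint torques, N m; "tcp_pos": TCP position; "eef_rot": TCP orientation; "ft_force": force on the tool from outside, world axes, zero at the start; "wrist_torque": the same for the moment, N m; "finger_gap": opening from 0.0 (shut) to 1.0 (fully open).
Only numpy, scipy, OpenCV 4.12 (cv2) and the standard library are available. Lean on these libraries where they do the work, as an engineer would, in place of code of your own. Each camera call takes 0.05 s, during which the arm holds its last target. There are 200 camera calls.

## Working session

There is one attempt and no reset: what is moved stays moved. The work goes in short steps, Python scripts to look and compute and a shell command to move; the robot and the scene stay as the last step left them, time stands still between calls to the robot, and variables do not carry over. Pictures are saved under pics/ and viewed, on a budget of 10 in all, crops included, one or two more only if the job needs it, and the job is handed in when it is done.

```bash
mkdir -p pics; cat > h.py <<'E'
import numpy as np, cv2
from plant import bot
def px2w(c,u,v,z=None):
    K=c["camera_matrix"];T=np.array(c["extrinsics"])
    d=np.array([(u-K[0][2])/K[0][0],-(v-K[1][2])/K[1][1],-1.])
    r=T[:3,:3]@d;o=T[:3,3]
    if z is None: s=c["range_z"][int(v),int(u)]
    else: s=(z-o[2])/r[2]
    return o+s*r
def cloud(c):
    K=np.array(c["camera_matrix"]);T=np.array(c["extrinsics"]);R=c["range_z"]
    v,u=np.mgrid[:384,:512]
    P=np.stack([(u-K[0,2])/K[0,0]*R,-(v-K[1,2])/K[1,1]*R,-R],-1)
    return P@T[:3,:3].T+T[:3,3]
E
python3 - <<'E'
from h import *
import pickle
cs={n:bot.capture(n) for n in("scene","top")}
pickle.dump(cs,open("c0.pkl","wb"))
for n,c in cs.items(): cv2.imwrite(f"pics/{n}0.png",cv2.resize(c["image"],(800,600)))
s=bot.sense();print(s["tcp_pos"],s["eef_rot"],s["clock"])
E
```

```text
[ 0.2598515  -0.59494831  0.25501708] [[ 9.16374311e-01  4.00321065e-01 -1.08021997e-03]
 [ 4.00322498e-01 -9.16371869e-01  2.12042623e-03]
 [-1.41031902e-04 -2.37554048e-03 -9.99997168e-01]] 0.1
```

View pics/top0.png

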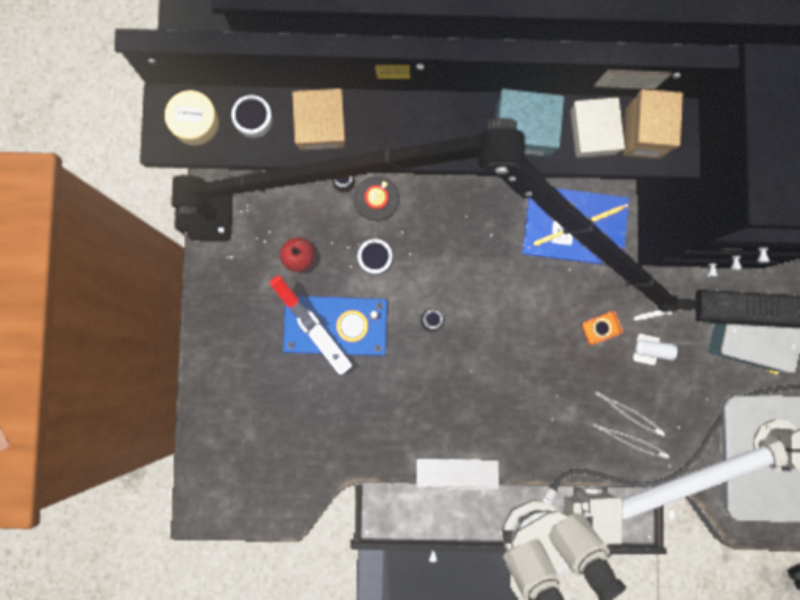

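View pics/scene0.png

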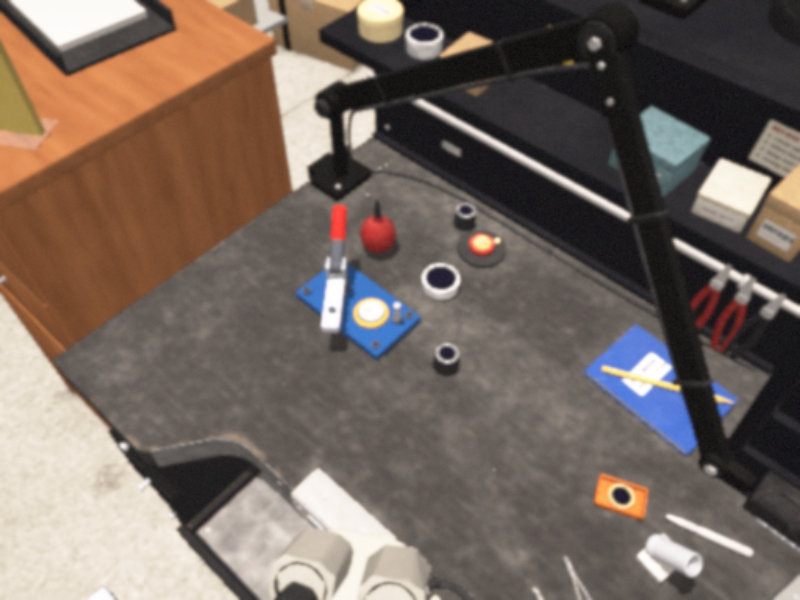

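The top view shows the fixture at about (336,325), with the strap pointing down-right to (343,370) and the red lever end at (283,288). The blower is at (297,255), the tin at (375,256) and the eyeglass at (432,320). The lamp arm crosses further back.

```bash
python3 - <<'E'
from h import *
import pickle
cs=pickle.load(open("c0.pkl","rb"));c=cs["top"]
k=.64
for n,u,v,z in [("watch",352,326,.021),("pin",374.5,314,.044),("strapend",343,370,.046),("leverend",277,280,.098),("blower",297,252,.088),("tin",375,256,.018),("loupe",432,320,.028)]:
    print(n,px2w(c,u*k,v*k,z).round(4),px2w(c,u*k,v*k).round(4))
print("cam",np.array(c["extrinsics"])[:3,3])
P=cloud(c);im=c["image"];h=cv2.cvtColor(im,cv2.COLOR_BGR2HSV)
m=(h[...,0]>100)&(h[...,0]<125)&(h[...,1]>150)&(P[...,2]<.03)&(P[...,2]>0)
m[:,270:]=0
m[:180]=0
pts=np.array([px2w(c,u,v,.012)[:2] for v,u in np.argwhere(m)],np.float32)
r=cv2.minAreaRect(pts);print("plate",r,cv2.boxPoints(r))
# tall things near the work
for y0 in np.arange(-.35,.45,.1):
    row=[]
    for x0 in np.arange(.3,1.1,.1):
        q=P[(P[...,0]>x0)&(P[...,0]<x0+.1)&(P[...,1]>y0)&(P[...,1]<y0+.1)]
        row.append(round(float(q[:,2].max()),2) if len(q) else None)
    print(round(y0,2),row)
crop=cv2.resize(im[165:250,160:290],None,fx=6,fy=6,interpolation=cv2.INTER_CUBIC)
cv2.imwrite("pics/crop0.png",crop)
E
```

```text
watch [0.5718 0.1856 0.021 ] [0.5718 0.1856 0.0198]
pin [0.5882 0.1534 0.044 ] [0.5878 0.1535 0.0501]
strapend [0.508  0.1961 0.046 ] [0.508  0.1962 0.0431]
leverend [0.6275 0.2868 0.098 ] [0.6276 0.2869 0.097 ]
blower [0.668  0.2619 0.088 ] [0.6718 0.2644 0.0631]
tin [0.6754 0.1545 0.018 ] [0.6752 0.1545 0.0196]
loupe [0.5826 0.0702 0.028 ] [0.5825 0.0703 0.0293]
cam [0.50760221 0.15722984 1.13795068]
plate ((0.5735606551170349, 0.21124452352523804), (0.14639373123645782, 0.08003585785627365), 89.6411361694336) [[0.53308505 0.13829973]
 [0.6131193  0.13779846]
 [0.61403626 0.2841893 ]
 [0.534002   0.2846906 ]]
-0.35 [0.1, 0.09, 0.15, 0.35, 0.35, 0.35, 0.3, None]
-0.25 [0.12, 0.01, 0.14, 0.35, 0.35, 0.35, 0.3, None]
-0.15 [0.22, 0.01, 0.01, 0.34, 0.3, 0.34, 0.3, None]
-0.05 [0.2, 0.01, 0.01, 0.39, 0.43, 0.34, 0.3, None]
0.05 [0.01, 0.01, 0.03, 0.02, 0.42, 0.34, 0.3, None]
0.15 [0.01, 0.01, 1.14, 0.04, 0.34, 0.34, 0.3, None]
0.25 [0.01, 0.01, 0.08, 0.1, 0.27, 0.34, 0.3, None]
0.35 [0.01, 0.01, 0.01, 0.02, 0.27, 0.34, None, 0.03]
```

View pics/crop0.png

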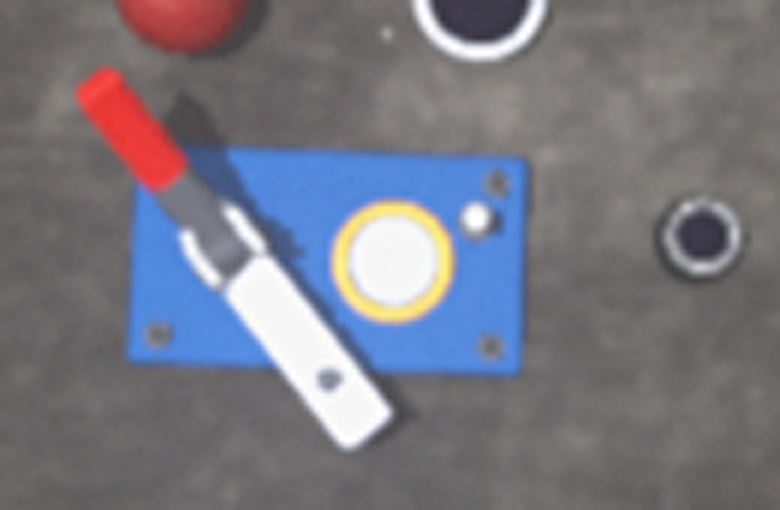

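The crop gives the nest at about (392,262), the pin at (477,217), the strap end at (370,428) and the lever end at (100,90). The swing is about 0.92 rad and the fixture yaw is close to 0. Before moving I'll check obstacle heights along the route.

```bash
python3 - <<'E'
from h import *
import pickle
cs=pickle.load(open("c0.pkl","rb"))
P=np.concatenate([cloud(c)[c["range_z"]>0.2] for c in cs.values()])
xs=np.arange(.1,.9,.08)
print("x",xs.round(2))
for y0 in np.arange(-.8,.4,.08):
    row=[]
    for x0 in xs:
        q=P[(P[:,0]>x0)&(P[:,0]<x0+.08)&(P[:,1]>y0)&(P[:,1]<y0+.08)]
        row.append(round(float(np.percentile(q[:,2],98)),2) if len(q)>3 else None)
    print(round(y0,2),row)
c=cs["top"]
f=lambda u,v,z:px2w(c,160+(u+.5)/6-.5,165+(v+.5)/6-.5,z)
n=f(392,262,.017);p=f(477,217,.044);e=f(370,430,.046);l=f(100,84,.098)
TL,TR,BR,BL=[f(*q,.012) for q in((138,148),(526,157),(522,375),(127,361))]
print(n,p,e,l);print(TL,TR,BR,BL)
for a,b in((TL,TR),(BL,BR)): d=a-b;print("yaw",np.degrees(np.arctan2(-d[0],d[1])),np.linalg.norm(d))
d=p-n;print("pinyaw",np.degrees(np.arctan2(d[1],d[0])-np.arctan2(-31,16)))
d=l-e;print("strapdir",np.degrees(np.arctan2(d[0],d[1])))
E
```

```text
x [0.1  0.18 0.26 0.34 0.42 0.5  0.58 0.66 0.74 0.82]
-0.8 [None, None, None, None, None, None, None, None, None, None]
-0.72 [-0.79, -0.79, None, None, None, None, None, None, None, None]
-0.64 [-0.79, -0.79, None, None, None, None, None, None, None, None]
-0.56 [None, None, None, None, None, None, 0.0, 0.0, None, None]
-0.48 [None, None, 0.02, 0.11, 0.11, 0.06, 0.06, 0.13, None, None]
-0.4 [None, None, 0.02, 0.1, 0.09, 0.13, 0.15, 0.23, None, None]
-0.32 [None, -0.06, 0.0, 0.1, 0.01, 0.05, 0.15, 0.35, 0.35, 0.35]
-0.24 [None, -0.06, 0.12, 0.12, 0.01, 0.03, 0.21, 0.35, 0.35, 0.35]
-0.16 [-0.27, 0.23, 0.23, 0.12, 0.0, 0.0, 0.27, 0.3, 0.29, 0.34]
-0.08 [-0.27, 0.22, 0.22, 0.01, 0.0, 0.0, 0.0, 0.38, 0.28, 0.34]
-0.0 [-0.26, -0.06, -0.07, 0.01, 0.0, 0.03, 0.03, 0.42, 0.41, 0.34]
0.08 [0.0, -0.06, -0.07, 0.0, 0.0, 0.01, 0.03, 0.38, 0.23, 0.34]
0.16 [-0.79, -0.06, 0.0, 0.0, 0.0, 0.05, 0.02, 0.33, 0.27, 0.34]
0.24 [-0.79, -0.8, 0.0, 0.0, 0.0, 0.07, 0.1, 0.27, 0.27, 0.34]
0.32 [None, -0.1, 0.0, 0.0, 0.0, 0.0, 0.0, 0.21, 0.26, 0.34]
0.4 [-0.79, -0.79, 0.0, 0.0, 0.0, 0.0, 0.0, 0.17, 0.24, 0.34]
[0.57287372 0.18653087 0.017     ] [0.58867838 0.15477852 0.044     ] [0.5093041  0.19229344 0.046     ] [0.6287574  0.28897197 0.098     ]
[0.61454413 0.28455914 0.012     ] [0.61444868 0.1364996  0.012     ] [0.53134357 0.13629636 0.012     ] [0.53342801 0.28601586 0.012     ]
yaw -0.03693856718084564 0.14805956879883894
yaw -0.7976344726699677 0.14973400437916706
pinyaw -0.8378452251937181
strapdir 51.01531479723862
```

```bash
python3 -m crank '[2.27,-1.24,-0.58,0,0,0,-1, 2.27,-1.24,-0.58,0,0,0,-1, 2.27,-1.24,-0.58,0,0,0,-1, 2.27,-1.24,-0.58,0,0,0,-1, 2.27,-1.24,-0.58,0,0,0,-1, 2.27,-1.24,-0.58,0,0,0,-1, 2.27,-1.24,-0.58,0,0,0,-1, 2.27,-1.24,-0.58,0,0,0,-1, 2.27,-1.24,-0.58,0,0,0,-1, 2.27,-1.24,-0.58,0,0,0,-1, 2.27,-1.24,-0.58,0,0,0,-1, 2.27,-1.24,-0.58,0,0,0,-1]' 20
```

```text
clock: 1.1
tcp_pos: [0.4498, -0.3496, 0.3253]
eef_rot: [[0.917, 0.399, -0.001], [0.399, -0.917, 0.001], [-0.001, -0.001, -1.0]]
ft_force: [-0.6, 0.5, -0.3]
finger_gap: -0.001
```

```bash
python3 -m crank '[1.52,-2.96,0,0,0,0,-1, 1.52,-2.96,0,0,0,0,-1, 1.52,-2.96,0,0,0,0,-1, 1.52,-2.96,0,0,0,0,-1, 1.52,-2.96,0,0,0,0,-1, 1.52,-2.96,0,0,0,0,-1, 1.52,-2.96,0,0,0,0,-1, 1.52,-2.96,0,0,0,0,-1, 1.52,-2.96,0,0,0,0,-1, 1.52,-2.96,0,0,0,0,-1, 1.52,-2.96,0,0,0,0,-1, 1.52,-2.96,0,0,0,0,-1]' && python3 -m crank '[1.52,-2.96,0,0,0,0,-1, 1.52,-2.96,0,0,0,0,-1, 1.52,-2.96,0,0,0,0,-1, 1.52,-2.96,0,0,0,0,-1, 1.52,-2.96,0,0,0,0,-1, 1.52,-2.96,0,0,0,0,-1, 0,0,2,0,0,-5,-1, 0,0,3,0,0,-5,-1, 0,0,3,0,0,-5,-1, 0,0,3,0,0,0,-1, 0,0,2,0,0,0,-1, 0,0,0,0,0,0,-1]'
```

```text
clock: 2.1
tcp_pos: [0.4746, 0.0497, 0.3255]
eef_rot: [[0.916, 0.4, -0.001], [0.4, -0.916, -0.0], [-0.001, 0.0, -1.0]]
ft_force: [0.7, 0.2, 0.5]
finger_gap: 0.001
clock: 3.1
tcp_pos: [0.4839, 0.2449, 0.1902]
eef_rot: [[0.781, 0.624, -0.011], [0.624, -0.781, -0.005], [-0.011, -0.003, -1.0]]
ft_force: [-1.6, -0.3, -0.7]
finger_gap: -0.001
```

```bash
python3 -m crank '[0,0,2.7,0,0,0,-1, 0,0,2.7,0,0,0,-1, 0,0,2.7,0,0,0,-1, 0,0,2.5,0,0,0,-1, 0,0,1.5,0,0,0,-1, 0,0,1.4,0,0,0,-1, 0,0,0,0,0,0,-1, 0,0,0,0,0,0,-1]' ; python3 - <<'E'
from h import *
s=bot.sense();print(s["tcp_pos"],s["ft_force"],s["clock"])
a=bot.capture("top")["image"][155:255,150:280];b=bot.capture("scene")["image"][110:240,170:300]
cv2.imwrite("pics/p1.png",np.hstack([cv2.resize(a,(390,300),interpolation=2),cv2.resize(b,(390,300*390//390),interpolation=2)]))
E
```

```text
clock: 3.77
tcp_pos: [0.488, 0.2477, 0.0613]
eef_rot: [[0.782, 0.624, 0.0], [0.624, -0.782, 0.0], [0.0, -0.0, -1.0]]
ft_force: [0.4, -0.2, 0.7]
finger_gap: 0.0
[0.48802753 0.24767951 0.06125128] [ 0.3635914  -0.16717619  0.73681179] 3.7667
```

View pics/p1.png

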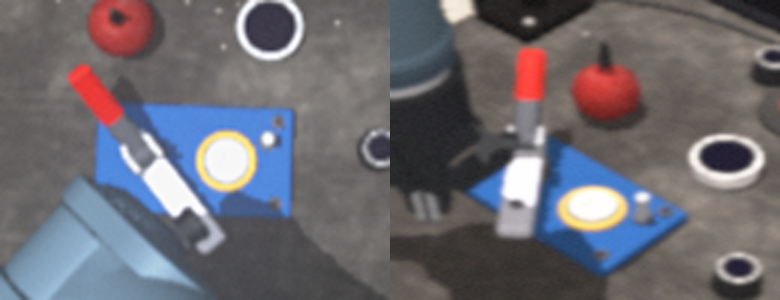

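The closed fingers stand on the robot's side of the strap, clear of it, with the blower, tin and eyeglass undisturbed. Next I'll lower a little and approach.

```bash
python3 -m crank '[0.05,0,0.6,0,0,0,-1, 0.05,0.8,0,0,0,0,-1, 0,0.8,0,0,0,0,-1, 0,0.7,0,0,0,0,-1, 0,0.3,0,0,0,0,-1, 0,0.3,0,0,0,0,-1, 0,0,0,0,0,0,-1]' && python3 -m crank '[-0.1,0.29,0,0,0,-2.5,-1, -0.1,0.29,0,0,0,-2.5,-1, -0.1,0.29,0,0,0,-2.5,-1, -0.1,0.29,0,0,0,-2.5,-1, -0.1,0.29,0,0,0,-2.5,-1, -0.1,0.29,0,0,0,-2.5,-1, -0.1,0.29,0,0,0,-2.5,-1, -0.1,0.29,0,0,0,-2.5,-1]';  python3 - <<'E'
from h import *
a=bot.capture("top")["image"][155:255,150:280];b=bot.capture("scene")["image"][110:240,170:300]
cv2.imwrite("pics/p2.png",np.hstack([cv2.resize(a,(390,300),interpolation=2),cv2.resize(b,(390,300*390//390),interpolation=2)]))
E
```

```text
clock: 4.45
tcp_pos: [0.5074, 0.2244, 0.0549]
eef_rot: [[0.783, 0.622, 0.0], [0.622, -0.783, -0.0], [0.0, 0.0, -1.0]]
ft_force: [-0.3, 0.3, -0.2]
finger_gap: -0.004
clock: 5.12
tcp_pos: [0.5174, 0.2044, 0.0549]
eef_rot: [[0.518, 0.855, -0.001], [0.855, -0.518, 0.0], [-0.0, -0.001, -1.0]]
ft_force: [-1.8, 0.5, -0.0]
finger_gap: 0.002
```

View pics/p2.png

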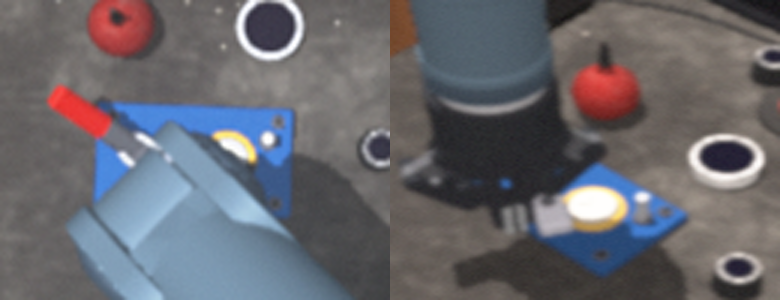

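The strap follows the finger and is now about 35° open, and the other items stand unmoved.

```bash
python3 -m crank '[-0.1,0.29,0,0,0,-2.5,-1, -0.1,0.29,0,0,0,-2.5,-1, -0.1,0.29,0,0,0,-2.5,-1, -0.1,0.29,0,0,0,-2.5,-1, -0.1,0.29,0,0,0,-2.5,-1, -0.1,0.29,0,0,0,-2.5,-1, -0.1,0.29,0,0,0,-2.5,-1, -0.1,0.29,0,0,0,-2.5,-1,-0.1,0.29,0,0,0,-2.5,-1,-0.1,0.29,0,0,0,-2.5,-1]'; python3 -m crank '[-0.05,0.15,0,0,0,-1.2,-1,-0.05,0.15,0,0,0,-1.2,-1,-0.05,0.15,0,0,0,-1.2,-1,-0.05,0.15,0,0,0,-1.2,-1,0,0,0,0,0,0,-1]'
```

```text
clock: 6.05
tcp_pos: [0.5411, 0.1848, 0.0548]
eef_rot: [[0.11, 0.994, -0.001], [0.994, -0.11, -0.0], [-0.001, -0.001, -1.0]]
ft_force: [-1.7, 0.2, 0.4]
finger_gap: -0.001
clock: 6.47
tcp_pos: [0.5477, 0.1821, 0.0548]
eef_rot: [[0.028, 1.0, 0.0], [1.0, -0.028, 0.0], [0.0, 0.0, -1.0]]
ft_force: [-0.8, -0.3, 0.7]
finger_gap: -0.001
```

```bash
for i in 1 2 3; do python3 -m crank '[0,0.1,0,0,0,0,-1,0,0.1,0,0,0,0,-1,0,0,0,0,0,0,-1]' | grep -E "tcp|ft"; done
```

```text
tcp_pos: [0.5481, 0.1822, 0.0547]
ft_force: [-3.6, -1.1, 2.5]
tcp_pos: [0.5484, 0.1822, 0.0545]
ft_force: [-7.6, -1.0, 6.0]
tcp_pos: [0.5486, 0.1821, 0.0544]
ft_force: [-11.8, -2.4, 9.8]
```

The force rises sharply with no further advance, so the strap is on its pin. I'll back off, rise and look.

```bash
python3 -m crank '[0,-0.5,0,0,0,0,-1,0,-1.5,0,0,0,0,-1,0,-2,0,0,0,0,-1,0,-2,-1,0,0,0,-1,0,-2,-3,0,0,0,-1,0,0,-3,0,0,0,-1,0,0,-3,0,0,0,-1,0,0,-2,0,0,0,-1,0,0,0,0,0,0,-1]';  python3 - <<'E'
from h import *
a=bot.capture("top")["image"][155:255,150:280];b=bot.capture("scene")["image"][110:240,170:300]
cv2.imwrite("pics/p3.png",np.hstack([cv2.resize(a,(390,300),interpolation=2),cv2.resize(b,(390,300*390//390),interpolation=2)]))
E
```

```text
clock: 7.97
tcp_pos: [0.4781, 0.1867, 0.1803]
eef_rot: [[0.028, 1.0, 0.013], [1.0, -0.028, 0.004], [0.004, 0.013, -1.0]]
ft_force: [1.0, 0.7, 0.5]
finger_gap: 0.003
```

View pics/p3.png

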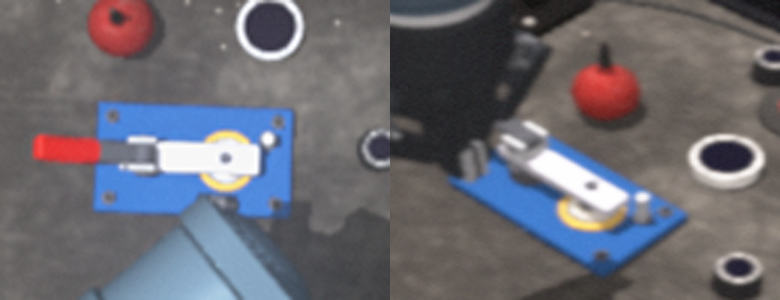

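```bash
python3 - <<'E'
from h import *
c=bot.capture("top");P=cloud(c);h=cv2.cvtColor(c["image"],cv2.COLOR_BGR2HSV)
u,v=np.meshgrid(np.arange(512),np.arange(384))
bx=(P[...,0]>.54)&(P[...,0]<.61)
m=bx&(h[...,1]<60)&(h[...,2]>120)&(P[...,2]>.033)&(P[...,2]<.056)&(P[...,1]<.235)&(P[...,1]>.158)
q=np.array([px2w(c,a,b,.046)[:2] for a,b in zip(u[m],v[m])],np.float32)
vx,vy,x0,y0=cv2.fitLine(q,cv2.DIST_HUBER,0,.001,.001).ravel();print("strap",len(q),np.degrees(np.arctan(vx/vy)),x0,y0,q.min(0),q.max(0))
m=(P[...,2]>.05)&(P[...,1]>.26)&(P[...,1]<.35)&(P[...,0]>.54)&(P[...,0]<.62)&((h[...,0]<8)|(h[...,0]>172))&(h[...,1]>120)
q=P[m];print("red",len(q),q.min(0),q.max(0),np.median(q,0));vx,vy,x0,y0=cv2.fitLine(q[:,:2].astype(np.float32),cv2.DIST_HUBER,0,.001,.001).ravel();print(np.degrees(np.arctan(vx/vy)),x0,y0)
E
```

```text
strap 337 -0.15402508 0.57364947 0.18985325 [0.5623522 0.159391 ] [0.58787125 0.23463787]
red 180 [0.56619083 0.27475806 0.07436962] [0.58398477 0.32051055 0.0998111 ] [0.57448278 0.29891185 0.08939606]
0.38028875 0.5746915 0.2981023
```

The strap lies straight over the watch at −0.15° from −y, with its centreline at x≈0.574. The lever is still up: its end is at about (0.575, 0.318) and its top is about 0.10 high. Next I'll turn the tool and go above the lever's outer half.

```bash
python3 -m crank '[0,0,0,0,0,7,-1,0,0,0,0,0,7,-1,0,0,0,0,0,7,-1,0,0,0,0,0,7,-1,0,0,0,0,0,7,-1,0,0,0,0,0,7,-1,0,0,0,0,0,7,-1,0,0,0,0,0,7,-1,0,0,0,0,0,7,-1,0,0,0,0,0,7,-1,0,0,0,0,0,7,-1,0,0,0,0,0,7,-1]' >/dev/null; python3 -m crank '[0,0,0,0,0,4.4,-1,1.8,-1.85,0,0,0,0,-1,1.8,-1.85,0,0,0,0,-1,1.8,-1.85,0,0,0,0,-1,1.8,-1.85,0,0,0,0,-1,1.8,-1.85,0,0,0,0,-1,1.8,-1.85,0,0,0,0,-1,0,0,0,0,0,0,-1,0,0,0,0,0,0,-1]'
```

```text
clock: 9.87
tcp_pos: [0.581, 0.2963, 0.1723]
eef_rot: [[1.0, 0.001, -0.003], [0.001, -1.0, -0.0], [-0.003, 0.0, -1.0]]
ft_force: [-0.7, 0.4, -0.8]
finger_gap: 0.0
```

```bash
python3 -m crank '[0.5,-0.2,0.6,0,0,0,-1,0,0,1.2,0,0,0,-1,0,0,1.2,0,0,0,-1,0,0,0,0,0,0,-1,0,0,0,0,0,0,-1]'; python3 -m crank '[0,0,0.4,0,0,0,-1,0,0,0.4,0,0,0,-1,0,0,0.4,0,0,0,-1,0,0,0.4,0,0,0,-1,0,0,0,0,0,0,-1]' | grep -E "tcp|ft"; python3 - <<'E'
from h import *
a=bot.capture("top")["image"][155:255,150:280];b=bot.capture("scene")["image"][110:240,170:300]
cv2.imwrite("pics/p4.png",np.hstack([cv2.resize(a,(390,300),interpolation=2),cv2.resize(b,(390,300*390//390),interpolation=2)]))
E
```

```text
clock: 10.28
tcp_pos: [0.5852, 0.2957, 0.1427]
eef_rot: [[1.0, -0.0, -0.004], [-0.0, -1.0, -0.002], [-0.004, 0.002, -1.0]]
ft_force: [0.5, -0.4, 0.5]
finger_gap: 0.001
tcp_pos: [0.5861, 0.2969, 0.1279]
ft_force: [-0.0, -0.1, -0.4]
```

View pics/p4.png

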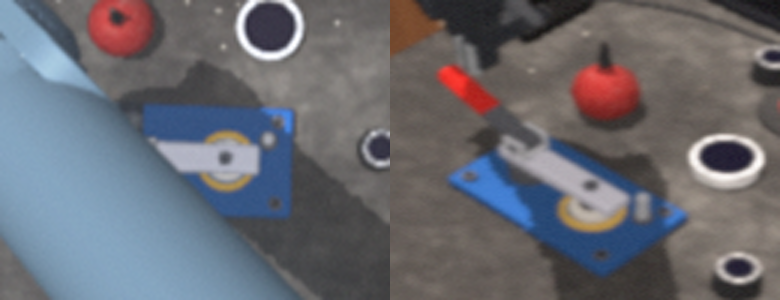

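The scene view shows the closed fingertips just above the far half of the red lever, at about (468,55). The strap is still in place, so I'll press down in steps.

```bash
python3 -m crank '[0,0,0.3,0,0,0,-1,0,0,0.3,0,0,0,-1,0,0,0.3,0,0,0,-1,0,0,0,0,0,0,-1]' | grep -E "tcp|ft";  python3 -m crank '[0,-0.05,0.3,0,0,0,-1,0,-0.05,0.3,0,0,0,-1,0,-0.05,0.3,0,0,0,-1,0,0,0,0,0,0,-1]' | grep -E "tcp|ft"
```

```text
tcp_pos: [0.5861, 0.297, 0.119]
ft_force: [-0.2, -0.1, -0.1]
tcp_pos: [0.5866, 0.2994, 0.1107]
ft_force: [0.4, 0.7, 0.4]
```

```bash
python3 - <<'E'
from h import *
c=bot.capture("scene")
b=c["image"][90:200,180:310]
cv2.imwrite("pics/p5.png",cv2.resize(b,None,fx=6,fy=5.4,interpolation=2))
s=bot.sense();print(s["tcp_pos"],s["ft_force"])
E
```

```text
[0.58659447 0.29908623 0.11073548] [-0.01045046  0.47374141 -0.41532036]
```

View pics/p5.png

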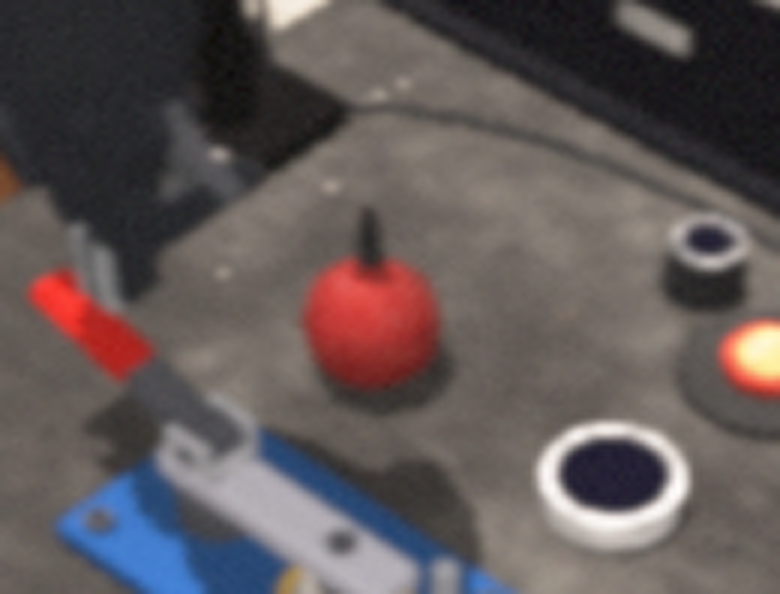

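There is no contact: the tips stand just beyond the lever's far edge, and the lever hasn't moved. I'll lift, shift 8 mm toward the lever's centre and come down again.

```bash
python3 -m crank '[0,0,-1.5,0,0,0,-1,0,0,-1.2,0,0,0,-1,0,0,0,0,0,0,-1,-0.85,0,0,0,0,0,-1,0,0,0,0,0,0,-1,0,0,0.5,0,0,0,-1,0,0,0.5,0,0,0,-1,0,0,0,0,0,0,-1]' | grep -E "tcp|ft"; for i in 1 2 3; do python3 -m crank '[0,0,0.25,0,0,0,-1,0,0,0.25,0,0,0,-1,0,0,0,0,0,0,-1]' | grep -E "tcp|ft"; done
```

```text
tcp_pos: [0.577, 0.2978, 0.1257]
ft_force: [0.0, 0.1, -0.0]
tcp_pos: [0.5778, 0.2986, 0.1219]
ft_force: [-0.7, 0.1, 0.4]
tcp_pos: [0.5778, 0.2987, 0.1173]
ft_force: [0.5, 0.3, -0.7]
tcp_pos: [0.5778, 0.2986, 0.1123]
ft_force: [-0.3, 0.2, -0.4]
```

```bash
for i in 1 2 3; do python3 -m crank '[0,0,0.25,0,0,0,-1,0,0,0.25,0,0,0,-1,0,0,0,0,0,0,-1]' | grep -E "tcp|ft"; done; python3 - <<'E'
from h import *
c=bot.capture("scene")
b=c["image"][90:200,180:310]
cv2.imwrite("pics/p6.png",cv2.resize(b,None,fx=6,fy=5.4,interpolation=2))
E
```

```text
tcp_pos: [0.5783, 0.2994, 0.1079]
ft_force: [-0.4, 0.3, 0.8]
tcp_pos: [0.5782, 0.2991, 0.1027]
ft_force: [0.7, 1.5, 1.1]
tcp_pos: [0.578, 0.2988, 0.0974]
ft_force: [0.3, 0.3, 0.7]
```

View pics/p6.png

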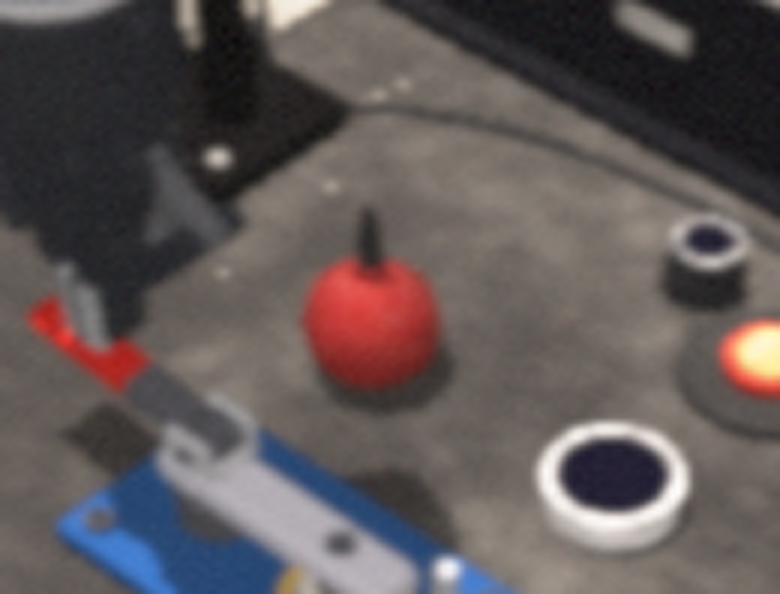

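The tips are now on the red half and the lever end has dropped from row 290 to row 318, while the strap is unmoved. I'll continue down with a slight outward drift.

```bash
for i in 1 2 3; do python3 -m crank '[0,-0.12,0.3,0,0,0,-1,0,-0.12,0.3,0,0,0,-1,0,0,0,0,0,0,-1]' | grep -E "tcp|ft"; done
```

```text
tcp_pos: [0.5779, 0.3002, 0.0908]
ft_force: [0.5, 0.4, -0.2]
tcp_pos: [0.578, 0.3035, 0.0852]
ft_force: [0.2, -0.5, 0.1]
tcp_pos: [0.578, 0.3064, 0.0794]
ft_force: [1.1, 0.6, 1.1]
```

```bash
for i in 1 2 3; do python3 -m crank '[0,0,0.2,0,0,0,-1,0,0,0.2,0,0,0,-1,0,0,0,0,0,0,-1]' | grep -E "tcp|ft"; done
```

```text
tcp_pos: [0.5781, 0.3062, 0.0756]
ft_force: [-0.5, -0.7, 1.0]
tcp_pos: [0.5781, 0.306, 0.0715]
ft_force: [0.4, -0.4, 1.3]
tcp_pos: [0.5787, 0.3063, 0.0704]
ft_force: [-2.5, -4.1, 12.2]
```

```bash
python3 -m crank '[0,0,0.15,0,0,0,-1,0,0,0,0,0,0,-1,0,0,0,0,0,0,-1]' | grep -E "tcp|ft"; python3 -m crank '[0,0,-0.5,0,0,0,-1,0,0,-1.5,0,0,0,-1,0,0,-3,0,0,0,-1,0,0,-3,0,0,0,-1,0,0,-3,0,0,0,-1,-3,0,-3,0,0,0,-1,-3.5,0,0,0,0,0,-1,-3.5,0,0,0,0,0,-1,-3.5,0,0,0,0,0,-1,-3,3,0,0,0,0,-1,-2,3,0,0,0,0,-1,0,0,0,0,0,0,-1]'; python3 - <<'E'
from h import *
c=bot.capture("top");P=cloud(c);h=cv2.cvtColor(c["image"],cv2.COLOR_BGR2HSV)
m=(P[...,2]>.015)&(P[...,1]>.26)&(P[...,1]<.35)&(P[...,0]>.54)&(P[...,0]<.62)&((h[...,0]<8)|(h[...,0]>172))&(h[...,1]>120)
q=P[m];print("red",len(q))
if len(q):
    print(q.min(0),q.max(0));b,a=np.polyfit(q[:,1],q[:,2],1);print("slope deg",np.degrees(np.arctan(b)),"x/y deg",np.degrees(np.arctan(np.polyfit(q[:,1],q[:,0],1)[0])))
a=c["image"][155:255,150:280];b=bot.capture("scene")["image"][110:240,170:300]
cv2.imwrite("pics/p7.png",np.hstack([cv2.resize(a,(390,300),interpolation=2),cv2.resize(b,(390,300),interpolation=2)]))
E
```

```text
tcp_pos: [0.5794, 0.3063, 0.07]
ft_force: [-3.1, -4.3, 16.1]
clock: 16.48
tcp_pos: [0.3872, 0.2396, 0.2027]
eef_rot: [[1.0, -0.0, -0.007], [-0.001, -1.0, -0.012], [-0.007, 0.012, -1.0]]
ft_force: [-1.2, -0.4, -1.2]
finger_gap: 0.0
red 147
[0.56716611 0.28207565 0.03310582] [0.58523452 0.32431087 0.05567915]
slope deg -17.634316811913457 x/y deg 3.4728903153994413
```

View pics/p7.png

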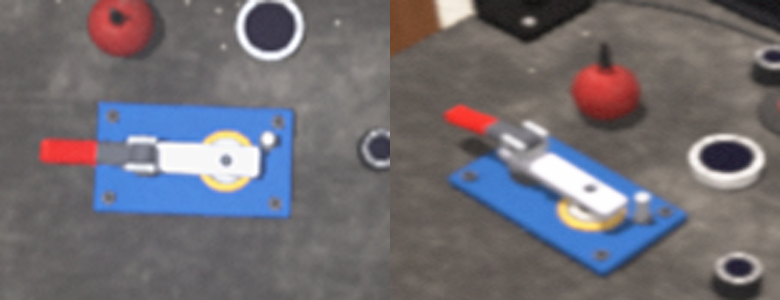

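The lever slopes −17.6° (full stop is −18°), and nothing else has moved. I'll check the strap angle once more.

```bash
python3 - <<'E'
from h import *
import pickle
def fit(c,zs,zr):
    P=cloud(c);h=cv2.cvtColor(c["image"],cv2.COLOR_BGR2HSV);u,v=np.meshgrid(np.arange(512),np.arange(384))
    m=(P[...,0]>.54)&(P[...,0]<.61)&(h[...,1]<60)&(h[...,2]>120)&(P[...,2]>.033)&(P[...,2]<.056)&(P[...,1]<.235)&(P[...,1]>.168)
    q=np.array([px2w(c,a,b,zs)[:2] for a,b in zip(u[m],v[m])],np.float32)
    f=lambda q:np.degrees(np.arctan(np.divide(*cv2.fitLine(q,cv2.DIST_HUBER,0,.001,.001).ravel()[:2])))
    m2=(P[...,1]>.275)&(P[...,1]<.33)&(P[...,0]>.54)&(P[...,0]<.62)&((h[...,0]<8)|(h[...,0]>172))&(h[...,1]>120)
    r=P[m2][:,:2].astype(np.float32)
    print("strap",f(q),q.mean(0),"lever",f(r),r.mean(0),"overall",np.degrees(np.arctan((r.mean(0)-q.mean(0))[0]/(r.mean(0)-q.mean(0))[1])))
    mb=(h[...,0]>100)&(h[...,0]<125)&(h[...,1]>150)&(P[...,0]>.5)&(P[...,0]<.65)&(P[...,1]>.1)&(P[...,1]<.31)
    b=np.array([px2w(c,a,bb,.012)[:2] for a,bb in zip(u[mb],v[mb])],np.float32)
    print("plate",cv2.minAreaRect(b))
fit(bot.capture("top"),.0425,0)
s=bot.sense();print(s["clock"],s["ft_force"],s["tcp_pos"])
E
```

```text
strap 2.299845 [0.57258606 0.20203733] lever 2.3059442 [0.5754765  0.30278072] overall 1.6434445
plate ((0.5733132362365723, 0.2114042341709137), (0.1475767195224762, 0.08071042597293854), 89.38467407226562)
16.6333 [ 0.34997901  0.76236657 -0.69947962] [0.39436204 0.24667882 0.20628456]
```

The strap reads about 1.0–1.7° open relative to the plate; the limit is 3.4°. I'll refine that by colour edges averaged over several frames before deciding whether to nudge it.

```bash
cat > ang.py <<'E'
from h import *
def measure(c,n=6):
    im=np.mean([c["image"]]+[bot.capture("top")["image"] for _ in range(n-1)],0).astype(np.uint8)
    big=cv2.resize(im[150:260,140:290],None,fx=6,fy=6,interpolation=cv2.INTER_CUBIC);h=cv2.cvtColor(big,cv2.COLOR_BGR2HSV)
    w=lambda u,v,z:px2w(c,140+(u+.5)/6-.5,150+(v+.5)/6-.5,z)
    blue=(h[...,0]>100)&(h[...,0]<125)&(h[...,1]>130)
    red=((h[...,0]<8)|(h[...,0]>172))&(h[...,1]>130);R=[];S=[];T=[];B=[]
    for u in range(big.shape[1]):
        y=w(u,300,.045)[1]
        if .285<y<.318:
            v=np.flatnonzero(red[200:420,u])+200
            if len(v): R.append(w(u,(v[0]+v[-1])/2,.0638-(y-.2465)*.325)[:2])
        b=np.flatnonzero(blue[:,u])
        if len(b)>20:
            d=np.diff(b);k=d.argmax()
            if .214<y<.228: S.append(w(u,(b[k]+b[k+1])/2,.0425)[:2])
            if .15<y<.27: T.append(w(u,b[0],.012)[:2]);B.append(w(u,b[-1],.012)[:2])
    R,S,T,B=map(np.array,(R,S,T,B));f=lambda q:np.degrees(np.arctan(np.polyfit(q[:,1],q[:,0],1)[0]))
    r,s=R.mean(0),S.mean(0);t=np.degrees(np.arctan((r-s)[0]/(r-s)[1]))
    print("red",r,f(R),"strap",s,f(S),"line deg",t,"plate deg",f(T),f(B),"midplate x",(T.mean(0)[0]+B.mean(0)[0])/2)
E
python3 - <<'E'
from ang import *
measure(bot.capture("top"))
E
```

```text
red [0.57558936 0.30090545] 2.2001200644889134 strap [0.57300471 0.22050408] 1.8476772060370443 line deg 1.841242063671141 plate deg 1.097120257114577 0.7308100750177077 midplate x 0.573280650550045
```

The strap is about 0.9° (0.016 rad) from the plate's axis, well inside 0.06, and the lever is fully down. The arm is clear, so I'm handing in.

```bash
python3 -c "
from plant import bot
print(bot.close_job())"
```

```text
the job is handed in; nothing more can be done
None
```

The strap is over the watch and the cam lever is fully down. I handed the job in at about 17 s on the robot clock, with the arm clear. `close_job` gives no verdict.

**What I did:** I pushed the strap round with the back of the closed fingers until the force climbed to about 12 N without further movement, so it was against its stop. Then I pressed the red half of the lever down with the closed fingertips until it stopped at about 16 N.

**Last checks:**
- **Lever:** it slopes −17.6°, and fully down is −18°.
- **Strap:** the last measurement put it about 0.9° (0.016 rad) from closed. An earlier, rougher one suggested up to about 1.7° (0.03 rad). The limit is 0.06 rad.
- **Other items:** the tin, eyeglass and blower look unmoved in the pictures. The strap covers much of the watch, but what shows looks centred in its nest.

**What didn't go as expected:**
- My first try at the lever came down beside it without touching. I shifted 8 mm and pressed again.
- Just after the strap was pushed home it read −0.15°, but that fit probably included the pin. It may therefore have opened by a degree or so while I pressed the lever.
- I didn't measure the pad's force on the watch. I infer it from the lever being fully down.

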